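# Hold the spice mill's lid at the grind mark

### The job

First slide the white dish along the table, without lifting it, until it sits centred under the spout of the steel spice mill. Then fit the loose bayonet lid into the top of the mill with its two lugs down through the two gaps, and twist it clockwise against the spring halfway to the lock, so that its bar handle points at the single rib; stop short of the lock at the double rib. Finish while still gripping the lid and holding it there (it springs back if let go), and leave the other things on the table where they are.

Things in the scene. Friction and masses are not known exactly. Their poses are not given: they have to be found in the camera images.
- mill: Stainless spice mill, fixed: body 110 x 120 mm with a round hopper collar on top, 120 mm across, its top 160 mm above the table. Origin: on the table under the hopper's axis; z up; -x is the front, where the spout sticks out. The front face is 50 mm from the axis.
- hopper_mouth (a point): Centre of the hopper mouth, level with the collar's top (160 mm); axes as the mill's. The mouth is a 65 mm hole in a 7 mm flange, with two entry gaps for the lid's lugs, towards the mill's +x and -x, 18 mm wide at the hole, 25 mm at their outer end 43 mm from the axis. Stops under the flange bar turning anticlockwise from the gaps.
- grind_mark (a point): Single dark rib on the collar's top, 54 mm from the axis, 45 degrees clockwise (seen from above) of the +x gap; a second one is opposite. The handle points along these two ribs in the grind position. Double ribs at 90 degrees clockwise of the gaps mark the lock, which catches from about 70 degrees on.
- spout_drop (a point): Point on the table straight below the spout's nozzle, 118 mm from the hopper axis towards the mill's front (-x). The nozzle is 28 mm across and its lower end is 56 mm above the table, its top 100 mm. A dish that touches the mill's front face is 3 mm from centred.
- spring_ring (a joint): Sprung ring in the hopper, pushed round by the lid's lugs: 0 at rest, grows clockwise (rad). The lugs meet it when the lid is turned about 9 degrees; it reads about 0.63 with the handle at the single rib; beyond 1.1 the lid is locked; stop at 1.3. The spring resists with 0.035 N m at rest, 0.1 N m at the single rib, and turns the lid back if let go.
- lid: Loose bayonet lid (0.16 kg), plug down. Origin: centre of the plug's underside, z up. Plug 60 mm across, 22 mm high; disc 92 mm across, at 22-30 mm height; black bar handle 62 mm long (x), 14 mm thick (y), up to 65 mm. Two lugs 12 mm wide along +x and -x (in line with the bar), 39 mm from the axis, at 4-12 mm height. Goes in with its x along the mill's x (either way round); seated, the disc lies on the collar.
- lid_seat (a point): Centre of the disc's underside, on the lid's axis 22 mm above its origin; meets hopper_mouth when seated.
- lid_grip (a point): Middle of the bar handle, on the lid's axis, 50 mm above the lid's origin (20 mm above the disc).
- dish: White round ceramic dish, loose, 0.28 kg, 130 mm across the rim, 100 mm across the foot, 22 mm high, 4 mm wall. Origin: centre of its underside.
- mug: Bystander: glass mug, 80 mm across, 120 mm high. Origin under its centre.
- spice_jar: Bystander: glass jar, 52 mm across, 95 mm high. Origin under its centre.
- shaker: Bystander: steel shaker, 40 mm across, 74 mm high. Origin under its centre.
- spoon: Bystander: steel spoon, 170 mm long, lying flat along its x axis.
- small_bowl: Bystander: small white bowl, 96 mm across the rim, 40 mm high. Origin under its centre.

How it is judged:
On the way, in this order (a step that is already met when the one before it is completed fails the run):
1. the dish stands still, centred under the spout (within 22 mm) (horizontal distance between dish and spout_drop below 0.022 m and height (world z) of dish below 0.006 m and angle between dish's own z axis and vertical below 0.08 rad and linear speed of dish below 0.02 m/s), for 0.2 s.
2. the lid sits in the hopper mouth, lugs through the gaps (horizontal distance between lid_seat and hopper_mouth below 0.005 m and z of lid_seat in the frame of hopper_mouth below 0.003 m and angle between lid's own z axis and vertical below 0.07 rad and angle between the x axis of lid and the x axis of mill, either way round below 0.3 rad), for 0.05 s.
3. the lid is turned clockwise to the single rib (within 10 degrees), against the spring (horizontal distance between lid_seat and hopper_mouth below 0.005 m and z of lid_seat in the frame of hopper_mouth below 0.003 m and angle between lid's own z axis and vertical below 0.07 rad and angle between the x axis of lid and the x axis of mill, either way round between 0.61 and 0.96 rad and value of joint spring_ring above 0.35 rad), for 0.3 s.
At the end, for the whole second after the job is handed in: Dish flat on the table, centre within 22 mm of the point below the spout; lid seated in the hopper (3 mm in height, 5 mm sideways, 4 degrees), handle within 10 degrees of the single rib (45 degrees clockwise of the gaps), spring wound, at rest and still gripped (all of step 1 and all of step 3 and value of joint spring_ring below 0.95 rad and contact force between the fingers and lid above 2 N and angular speed of lid below 0.3 rad/s and linear speed of lid below 0.02 m/s); the arm keeps its last pose, push and grip.
It fails at once if the lid is turned on to the lock (value of joint spring_ring above 1.1 rad).
It fails at once if the dish is lifted or tipped (height (world z) of dish above 0.015 m or angle between dish's own z axis and vertical above 0.25 rad).
It fails at once if a bystander is moved more than 30 mm (distance of any of mug, spice_jar, shaker, spoon, small_bowl from where it was at the start of the episode above 0.03 m).
It also fails if it takes over 67 s, if anything falls off the work surface, if the arm or the gripper's body presses on something with over 40 N, if the wrist force passes 120 N, or if a joint passes its speed limit or range.

### The arm

A 6-joint arm with a two-finger parallel gripper is mounted at the origin on the work surface. World frame = base frame: x ahead of the robot, y to its left, z up, the work surface at z = 0. Lengths are in m, angles in rad, forces in N, time in s.
With the tool pointing down it reaches from about 0.35 to 0.725 m from the base axis. Payload 6 kg.
Tool frame: the origin (TCP) lies midway between the tips of the shut fingers; the grasp point (between the pads) lies 19 mm behind it; z points along the fingers, y is the direction in which the jaws open and shut (so a half turn about z gives the same grasp; the last joint's range is limited). The gripper opens to 85 mm and grips with 20 to 120 N. Pads are 22 mm wide; open, the fingers measure 114 mm over their backs; the gripper's body (76 mm by 85 mm) begins 54 mm behind the grasp point. The pads swing forward as they close: fully open they stand 13 mm farther back than shut.
Start: joints at [-0.831, 0.04, 0.085, 0, -1.615, -0.334], TCP at [0.237, -0.551, 0.231] pointing down, gripper open.
Joint ranges: [-2.56, 2.56], [-1.29, 2.01], [-1.08, 1.49], [-3.29, 1.98], [-2.81, -0.18], [-2.99, 2.99]. Speed limits (rad/s): [2.57, 2.57, 3.01, 3.14, 3.14, 3.14].

### API

Orientations are given as a 3x3 rotation matrix whose columns are the frame's x, y, z axes.
In Python, from station import env gives the robot as it stands.
- The arm moves only by the tool carry_out, never from a script. Its argument "motion" is a list of rows, each a list of 3 entries, a list of its own where there are three numbers: the shift along the world's x, y, z in mm, then the turn, a rotation vector about the world's x, y, z in rad, then the closure, from 0 (fully open) to 1 (shut). A call has exactly 8 rows; each row shifts and turns the pose as measured when the row begins; what a row does not reach is not made up. A row lasts 1/12 s, in which the tool goes at most 41.7 mm and 7.16 degrees, less where a joint would pass 70% of its speed; a pose out of reach is approached as far as the arm can. A call is refused whole if a number of a shift passes 41.7 or a number of a turn 0.125, either way. A call with a gripper value outside its range is refused whole. The fingers move at their own pace and stop on an object; "force" is the grip in N (left out, the last holds). Time passes only in rows, so rows that do not move let the fingers close, or fill a call up. It gives the time, the measured TCP pose, the force and the opening at its end, in the units of the state.
- env.observe(): the state, without advancing time (a new reading comes with each control period).
- env.get_image(name): name is "scene" or "side" or "wrist"; returns a dict with "frame" (400x640x3 uint8, red, green, blue), "fovy" (degrees; the focal length in pixels is half the picture's height over the tangent of half this angle, whatever the lens; pixels are square), "cx", "cy" (the principal point, pixels), "R" (3x3) and "t" (3): a world point X has camera coordinates R X + t. Camera axes: x right, y down, z forward; pixel columns grow to the right and rows downward; lengths in m; the calibration is good to about 2 mm. A picture is of the moment at which its call begins. There is no depth.
- env.finish_job(): hands the job in, once; it reports no verdict.
The state is a dict: "time": time; "q": joint angles; "qd": joint speeds; "effort": joint torques, N m; "ee_pos": TCP position; "tcp_rot": TCP orientation; "force": force on the tool from outside, world axes, zero at the start; "moment": the same for the moment, N m; "width": finger opening in m.
Only numpy, scipy, OpenCV 4.12 (cv2) and the standard library are available. Lean on these libraries where they do the work, as an engineer would, in place of code of your own. Each camera call takes 0.05 s, during which the arm holds its last target.

## Working session

There is one attempt and no reset: what is moved stays moved. The work goes in short steps, Python scripts to look and compute and a tool call to move; the robot and the scene stay as the last step left them, time stands still between calls to the robot, and variables do not carry over. Pictures are saved under pics/ and viewed, and the job is handed in when it is done.

Besides the shell and the picture viewer there is one more tool, called after "Call:" by a JSON object that holds its "fn" and its "kwargs". carry_out: Moves the arm, as the interface text tells. Its arguments: {"type":"object","properties":{"motion":{"type":"array","items":{"type":"array"}},"force":{"type":"number"}},"required":["motion"]}

```bash
ls; mkdir -p pics; python3 - <<'E'
from station import env
import cv2,pickle
s=env.observe();print({k:s[k] for k in('time','q','ee_pos','width','force')})
d={}
for n in("scene","side","wrist"):
    g=env.get_image(n);d[n]=g;cv2.imwrite(f"pics/a_{n}.png",g["frame"][:,:,::-1]);print(n,g["fovy"],g["cx"],g["cy"],g["R"],g["t"])
pickle.dump(d,open("a.pkl","wb"))
E
```

```text
pics
{'time': 0.0, 'q': array([-8.31297310e-01,  4.08076285e-02,  8.38214492e-02, -4.81728311e-04,
       -1.61549763e+00, -3.33738591e-01]), 'ee_pos': array([ 0.23680544, -0.5509372 ,  0.23028355]), 'width': 0.08536491372510287, 'force': array([-0.2189596 , -1.05105413,  0.22373917])}
scene 44.562480704859894 314.6634736162441 199.33157297528635 [[ 0.23712334  0.97147196 -0.00384075]
 [ 0.84628651 -0.20850539 -0.49022917]
 [-0.47704471  0.11299441 -0.87158511]] [-0.05652694 -0.4498021   1.43099515]
side 42.65229649070529 326.92988461198837 202.6216125712214 [[-0.87851802 -0.47769727  0.00337781]
 [-0.31213183  0.56865036 -0.7610588 ]
 [ 0.36163491 -0.66965819 -0.64867411]] [0.49549212 0.32299325 1.03072522]
wrist 68.92494206976053 320.5979307346431 201.08214670694952 [[-0.39428215  0.91898783  0.00171708]
 [ 0.87693915  0.37568157  0.29973502]
 [ 0.27480776  0.11968594 -0.95402095]] [ 0.59932139 -0.0406726   0.37936174]
```

View pics/a_scene.png

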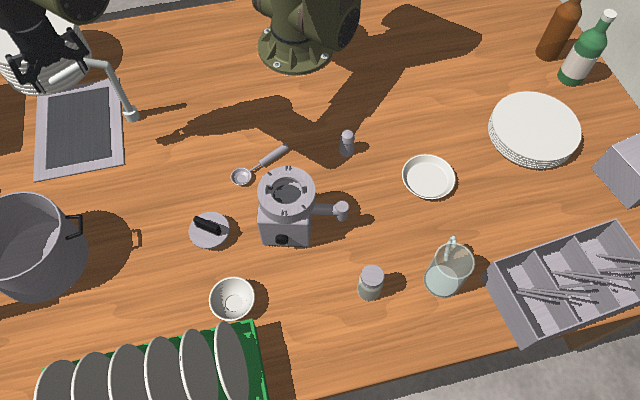

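View pics/a_side.png

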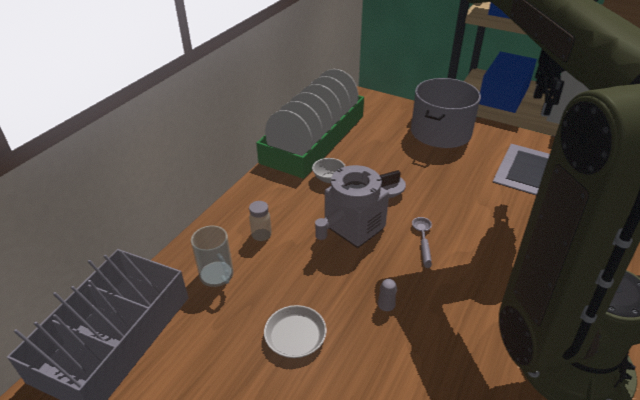

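View pics/a_wrist.png

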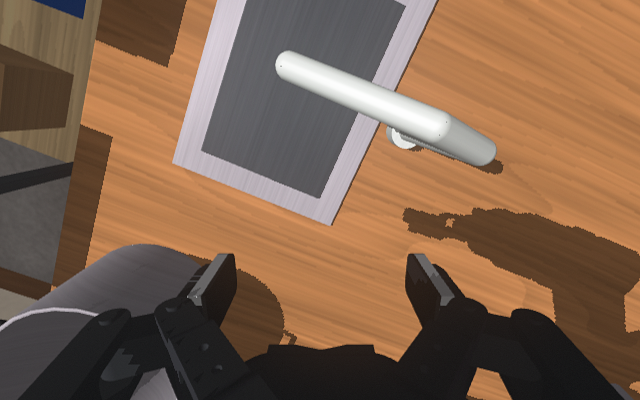

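The scene view shows the dish at (429,177), the mill collar at (287,187), the nozzle at (341,210), the lid at (209,229) and the shaker at (347,142). I'll zoom in on these and measure them.

```bash
cat > h.py <<'E'
import numpy as np,cv2
def ray(g,u,v):
    f=g["frame"].shape[0]/2/np.tan(np.radians(g["fovy"])/2)
    R=np.array(g["R"]);t=np.array(g["t"])
    d=R.T@np.array([(u-g["cx"])/f,(v-g["cy"])/f,1]);return -R.T@t,d
def onz(g,u,v,z):
    o,d=ray(g,u,v);return o+d*(z-o[2])/d[2]
def proj(g,X):
    f=g["frame"].shape[0]/2/np.tan(np.radians(g["fovy"])/2)
    c=np.array(g["R"])@np.array(X)+np.array(g["t"]);return np.array([g["cx"]+f*c[0]/c[2],g["cy"]+f*c[1]/c[2]])
def crop(g,x0,y0,x1,y1,k,fn):
    cv2.imwrite(fn,cv2.resize(g["frame"][y0:y1,x0:x1,::-1],None,fx=k,fy=k,interpolation=cv2.INTER_CUBIC))
def circ(P): # kasa circle
    P=np.array(P);A=np.c_[2*P[:,:2],np.ones(len(P))];x=np.linalg.lstsq(A,(P[:,:2]**2).sum(1),rcond=None)[0]
    return x[:2],np.sqrt(x[2]+x[0]**2+x[1]**2)
E
python3 - <<'E'
import pickle;from h import *
d=pickle.load(open("a.pkl","rb"));s=d["scene"]
crop(s,180,150,380,270,4,"pics/b1.png");crop(d["side"],300,140,440,260,5,"pics/b2.png")
for n,u,v,z in(("dish",429,177,.022),("mill",287,187,.16),("nozz",342,208,.1),("lid",209,229,.03),("shaker",347,134,.074),("jar",372,275,.095),("mug",455,258,.12),("bowl",232,298,.04),("sp0",241,177,0.01),("sp1",287,149,.01)):print(n,onz(s,u,v,z).round(3))
im=s["frame"];hsv=cv2.cvtColor(im,cv2.COLOR_RGB2HSV)
m=((hsv[...,1]<60)&(hsv[...,2]>110)).astype('uint8');mm=np.zeros_like(m);mm[145:210,395:465]=m[145:210,395:465]
c=max(cv2.findContours(mm,0,1)[0],key=cv2.contourArea)[:,0]
P=[onz(s,u,v,.022) for u,v in c];print("dishfit",circ(P),cv2.boundingRect(c))
g=d["side"];im=g["frame"];hsv=cv2.cvtColor(im,cv2.COLOR_RGB2HSV)
m=((hsv[...,1]<60)&(hsv[...,2]>90)).astype('uint8');mm=np.zeros_like(m);mm[295:370,250:340]=m[295:370,250:340]
c=max(cv2.findContours(mm,0,1)[0],key=cv2.contourArea)[:,0]
P=[onz(g,u,v,.022) for u,v in c];print("dishfit side",circ(P),cv2.boundingRect(c))
E
```

```text
dish [0.533 0.213 0.022]
mill [ 0.56  -0.137  0.16 ]
nozz [ 0.605 -0.028  0.1  ]
lid [ 0.549 -0.322  0.03 ]
shaker [0.398 0.042 0.074]
jar [ 0.764 -0.009  0.095]
mug [0.778 0.157 0.12 ]
bowl [ 0.725 -0.296  0.04 ]
sp0 [ 0.416 -0.229  0.01 ]
sp1 [ 0.361 -0.102  0.01 ]
dishfit (array([0.52905679, 0.21264294]), np.float64(0.06325304927207437)) (402, 154, 54, 45)
dishfit side (array([0.52379802, 0.21363   ]), np.float64(0.0640291990403011)) (264, 305, 63, 53)
```

View pics/b1.png

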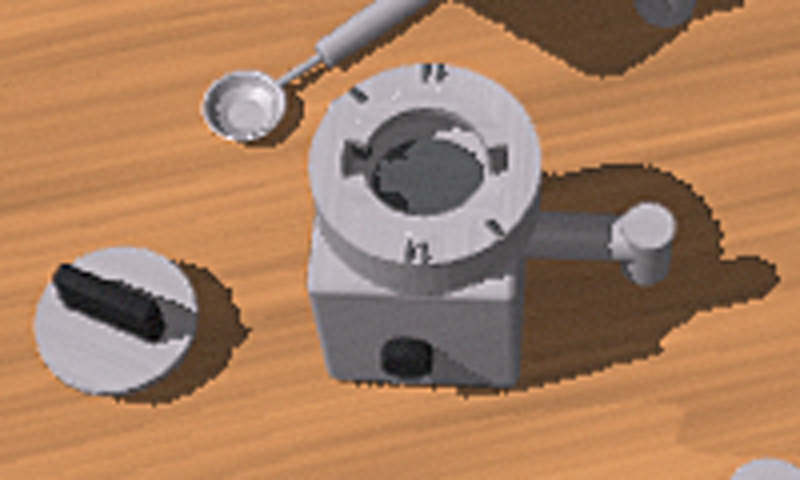

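View pics/b2.png

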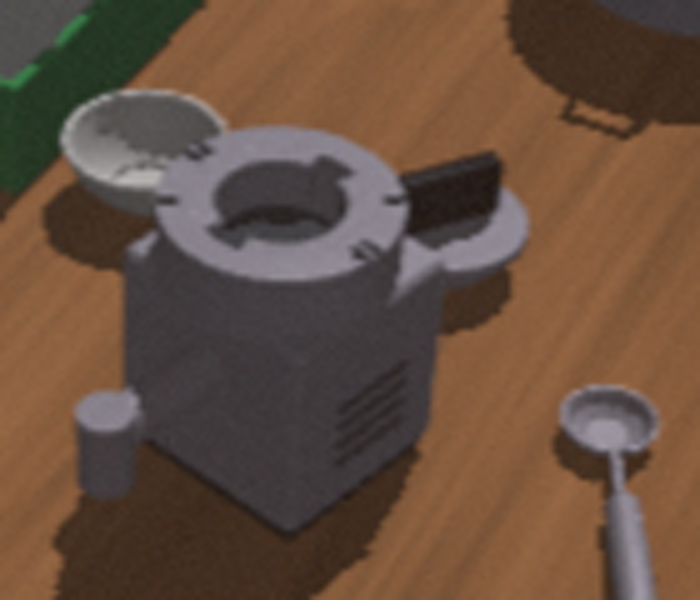

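```bash
python3 - <<'E'
import pickle;from h import *
d=pickle.load(open("a.pkl","rb"));s=d["scene"];g=d["side"]
def S(x,y,z,):return onz(s,(x+.5)/4-.5+180,(y+.5)/4-.5+150,z)[:2]
def G(x,y,z):return onz(g,(x+.5)/5-.5+300,(y+.5)/5-.5+140,z)[:2]
for F,A in((S,((358,94),(496,227),(434,71),(418,250),(355,160),(496,158))),(G,((396,199),(167,199),(366,250),(198,152),(326,166),(232,235)))):
    P=np.array([F(x,y,.16) for x,y in A])
    for i in(0,2,4):
        v=P[i+1]-P[i];print("c",((P[i]+P[i+1])/2).round(4),"len",np.linalg.norm(v).round(4),"yaw deg",np.degrees(np.arctan2(v[1],v[0])).round(1))
print("nozz S",S(648,227,.1),"G",G(107,411,.1))
# collar outline circle scene points
print("collarS",circ([S(*p,.16) for p in((310,170),(540,165),(425,63),(330,110),(515,105),(340,235),(512,228))]))
print("collarG",circ([G(*p,.16) for p in((156,195),(408,200),(285,128),(190,150),(375,150),(280,281),(200,260),(365,262))]))
# lid
print("lid disc",circ([S(*p,.03) for p in((36,325),(60,373),(110,393),(165,375),(195,330),(195,290),(170,258),(125,248))]))
for z in(.065,):
  a,b=S(62,268,z),S(155,315,z);print("handle top",a,b,(a+b)/2,np.linalg.norm(b-a),np.degrees(np.arctan2(*(b-a)[::-1])))
a,b=G(411,188,.065),G(497,160,.065);print("handle side",a,b,(a+b)/2,np.linalg.norm(b-a),np.degrees(np.arctan2(*(b-a)[::-1])))
E
```

```text
c [ 0.5656 -0.14  ] len 0.1083 yaw deg 28.9
c [ 0.565  -0.1395] len 0.1071 yaw deg -16.5
c [ 0.5654 -0.14  ] len 0.0726 yaw deg 77.1
c [ 0.5632 -0.1425] len 0.1096 yaw deg 28.8
c [ 0.5635 -0.1415] len 0.1082 yaw deg -16.0
c [ 0.5636 -0.1414] len 0.0717 yaw deg 77.3
nozz S [ 0.60049286 -0.02804882] G [ 0.59556574 -0.02824611]
collarS (array([ 0.5668262 , -0.14094794]), np.float64(0.059343231606752624))
collarG (array([ 0.56207079, -0.14164314]), np.float64(0.06007502578959768))
lid disc (array([ 0.54950106, -0.32193805]), np.float64(0.045597875205201734))
handle top [ 0.52977266 -0.34382623] [ 0.57088727 -0.29784393] [ 0.55032996 -0.32083508] 0.06168292768400436 48.198835602257155
handle side [ 0.55635455 -0.2967942 ] [ 0.52513286 -0.34269471] [ 0.5407437  -0.31974446] 0.05551261827626459 -124.22367707344004
```

```bash
python3 - <<'E'
import pickle;from h import *
from station import env
s=env.observe();print(s["tcp_rot"].round(3),s["ee_pos"],s["moment"])
d=pickle.load(open("a.pkl","rb"))["wrist"]
c=-np.array(d["R"]).T@d["t"];print("cam in tool",s["tcp_rot"].T@(c-s["ee_pos"]))
E
```

```text
[[-0.919 -0.395 -0.001]
 [-0.395  0.919  0.001]
 [ 0.     0.001 -1.   ]] [ 0.23680934 -0.55102842  0.2305239 ] [ 0.02420511  0.00393918 -0.04179769]
cam in tool [ 7.52915218e-02  2.94141634e-05 -1.42545747e-01]
```

```bash
python3 - <<'E'
import pickle;from h import *
d=pickle.load(open("a.pkl","rb"));s=d["scene"];w=d["wrist"]
crop(s,0,0,200,150,4,"pics/c1.png")
def tri(a,b):
    (o1,d1),(o2,d2)=a,b
    A=np.c_[d1,-d2];k=np.linalg.lstsq(A,o2-o1,rcond=None)[0]
    return (o1+k[0]*d1+o2+k[1]*d2)/2,np.linalg.norm(o1+k[0]*d1-o2-k[1]*d2)
print(tri(ray(s,105,62),ray(w,445,128)),tri(ray(s,131,117),ray(w,485,155)),tri(ray(s,55,80),ray(w,285,62)))
print(proj(s,[.237,-.551,.231]))
E
```

```text
(array([ 0.13985391, -0.49201892,  0.17792326]), np.float64(0.02138444689981173)) (array([ 0.17124664, -0.44275809,  0.07004102]), np.float64(0.08556476248250387)) (array([ 0.14858267, -0.60922672,  0.16694526]), np.float64(0.008193686678498374))
[66.29267122 84.71061364]
```

View pics/c1.png

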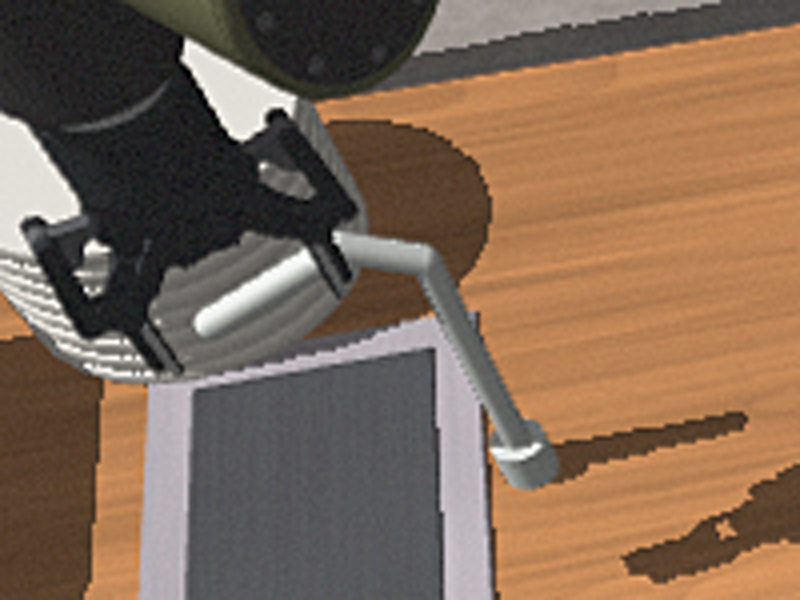

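Call:
{"fn": "carry_out", "kwargs": {"motion": [[[18, 20, 16], [0, 0, 0.06], 0], [[20, 33, 16], [0, 0, 0.06], 0], [[20, 35, 10], [0, 0, 0.06], 0], [[20, 35, 5], [0, 0, 0.06], 0], [[20, 35, 0], [0, 0, 0.06], 0], [[20, 35, 0], [0, 0, 0.06], 0], [[20, 35, 0], [0, 0, 0.06], 0.2], [[20, 35, 0], [0, 0, 0.06], 0.4]]}}

```text
time: 0.82
ee_pos: [0.3935, -0.2812, 0.2736]
tcp_rot: [[-0.627, -0.779, -0.01], [-0.779, 0.627, 0.005], [0.002, 0.01, -1.0]]
force: [1.2, -0.9, -0.1]
width: 0.0639
```

Call:
{"fn": "carry_out", "kwargs": {"motion": [[[0, 37, 0], [0, 0, 0.06], 0.45], [[0, 37, 0], [0, 0, 0.06], 0.45], [[0, 37, 0], [0, 0, 0.06], 0.45], [[0, 37, 0], [0, 0, 0.06], 0.45], [[0, 37, 0], [0, 0, 0.06], 0.45], [[0, 37, 0], [0, 0, 0.06], 0.45], [[0, 37, 0], [0, 0, 0.06], 0.45], [[0, 37, 0], [0, 0, 0.06], 0.45]]}}

```text
time: 1.48
ee_pos: [0.3918, 0.0292, 0.2705]
tcp_rot: [[-0.171, -0.985, -0.013], [-0.985, 0.171, 0.001], [0.001, 0.013, -1.0]]
force: [1.3, 0.2, 0.3]
width: 0.0471
```

Call:
{"fn": "carry_out", "kwargs": {"motion": [[[13, 37, 0], [0, 0, 0.06], 0.45], [[13, 37, 0], [0, 0, 0.06], 0.45], [[13, 37, 0], [0, 0, 0.06], 0.45], [[13, 37, 0], [0, 0, 0.06], 0.45], [[13, 37, -10], [0, 0, 0.06], 0.45], [[13, 37, -20], [0, 0, 0.06], 0.45], [[13, 37, -20], [0, 0, 0.06], 0.45], [[13, 37, -20], [0, 0, 0.06], 0.45]]}}

```text
time: 2.15
ee_pos: [0.4918, 0.3316, 0.2103]
tcp_rot: [[0.334, -0.942, -0.003], [-0.942, -0.334, 0.009], [-0.009, -0.0, -1.0]]
force: [0.1, -0.2, 1.2]
width: 0.0466
```

```bash
cat > st.py <<'E'
from station import env
import numpy as np
s=env.observe();R=s["tcp_rot"];print("t",round(s["time"],2),"p",s["ee_pos"].round(4),"xyaw",np.degrees(np.arctan2(R[1,0],R[0,0])).round(1),"z",R[:,2].round(3),"w",round(s["width"],4),"F",s["force"].round(1),"M",s["moment"].round(2),"q",s["q"].round(2))
E
python3 st.py
```

```text
t 2.15 p [0.4918 0.3316 0.2103] xyaw -70.5 z [-0.003  0.009 -1.   ] w 0.0466 F [ 0.1 -0.2  1.2] M [-0.06 -0.07 -0.  ] q [ 0.93  0.02  0.03 -0.01 -1.57 -0.59]
```

Call:
{"fn": "carry_out", "kwargs": {"motion": [[[0, 0, -28], [-0.031, -0.009, 0], 0.45], [[0, 0, -28], [-0.031, -0.009, 0], 0.45], [[0, 0, -28], [-0.031, -0.009, 0], 0.45], [[0, 0, -28], [-0.031, -0.009, 0], 0.45], [[0, 0, -28], [-0.031, -0.009, 0], 0.45], [[0, 0, -25], [-0.031, -0.009, -0.02], 0.45], [[0, 0, -20], [-0.031, -0.009, -0.02], 0.45], [[0, 0, -8], [-0.031, -0.009, -0.02], 0.45]]}}

```text
time: 2.82
ee_pos: [0.4899, 0.3349, 0.0001]
tcp_rot: [[0.277, -0.96, 0.052], [-0.925, -0.281, -0.257], [0.261, 0.023, -0.965]]
force: [-2.0, -0.4, 2.8]
width: 0.0469
```

```bash
python3 st.py; python3 - <<'E'
from station import env;import pickle,cv2
g=env.get_image("wrist");pickle.dump(g,open("w1.pkl","wb"));cv2.imwrite("pics/d1.png",g["frame"][:,:,::-1])
g=env.get_image("scene");cv2.imwrite("pics/d2.png",g["frame"][:,:,::-1])
E
```

```text
t 2.82 p [4.899e-01 3.349e-01 1.000e-04] xyaw -73.3 z [ 0.052 -0.257 -0.965] w 0.0469 F [-2.  -0.4  2.8] M [ 0.57  0.22 -0.03] q [ 1.04  0.23 -0.22  0.18 -1.32 -0.82]
```

View pics/d1.png

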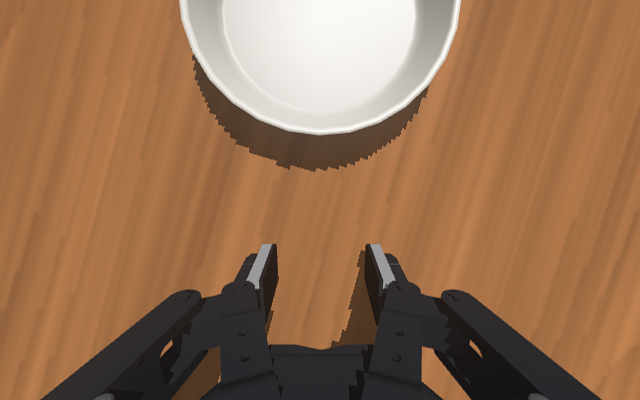

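View pics/d2.png

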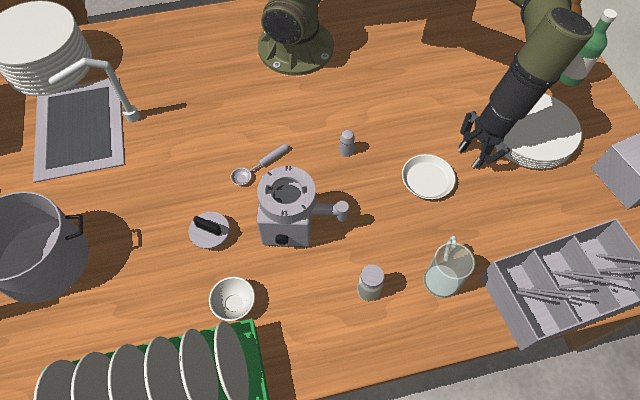

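The wrist view shows the dish rim centred ahead of the two fingertips (265 and 380, row 245), so I'll push.

Call:
{"fn": "carry_out", "kwargs": {"motion": [[[4, -14, 4], [0, 0, 0], 0.45], [[4, -14, 0], [0, 0, 0], 0.45], [[4, -14, 0], [0, 0, 0], 0.45], [[4, -14, 0], [0, 0, 0], 0.45], [[5, -16, 0], [0, 0, 0], 0.45], [[5, -16, 0], [0, 0, 0], 0.45], [[5, -16, 0], [0, 0, 0], 0.45], [[5, -16, 0], [0, 0, 0], 0.45]]}}

```text
time: 3.58
ee_pos: [0.5289, 0.2075, 0.0081]
tcp_rot: [[0.279, -0.959, 0.056], [-0.926, -0.284, -0.247], [0.253, 0.017, -0.967]]
force: [-0.1, 0.7, -0.6]
width: 0.047
```

```bash
python3 st.py; python3 - <<'E'
from station import env;import pickle,cv2
g=env.get_image("wrist");cv2.imwrite("pics/e1.png",g["frame"][:,:,::-1])
E
```

```text
t 3.58 p [0.5289 0.2075 0.0081] xyaw -73.2 z [ 0.056 -0.247 -0.967] w 0.047 F [-0.1  0.7 -0.6] M [ 1.02  0.19 -0.02] q [ 0.85  0.11 -0.35  0.22 -1.27 -0.65]
```

View pics/e1.png

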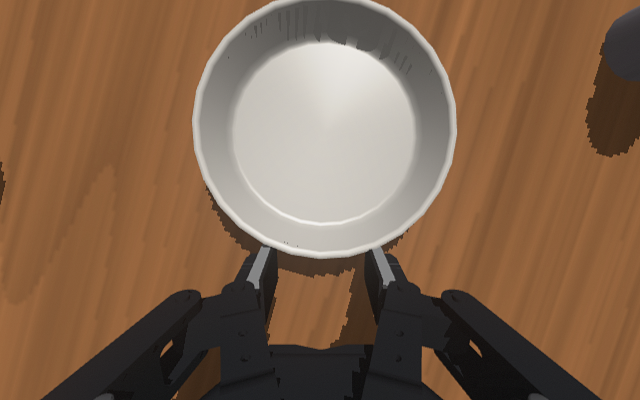

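The dish sits against both fingertips and stays flat. I'll measure its offset from the tool.

```bash
cat > dish.py <<'E'
from station import env;from h import *
g=env.get_image("wrist");im=g["frame"];hsv=cv2.cvtColor(im,cv2.COLOR_RGB2HSV)
m=((hsv[...,1]<50)&(hsv[...,2]>90)).astype('uint8');m[300:]=0
c=max(cv2.findContours(m,0,1)[0],key=cv2.contourArea)[:,0]
c=np.array([p for p in c if p[1]<230 and p[1]>3])
P=[onz(g,u,v,.022) for u,v in c];C,r=circ(P);p=env.observe()["ee_pos"]
T=np.array([.5974,-.0272]);print("dish",C.round(4),"r",r.round(4),"tool-dish",(p[:2]-C).round(4),"to target",(T-C).round(4))
E
python3 dish.py
```

```text
dish [0.547  0.1442] r 0.0611 tool-dish [-0.018  0.062] to target [ 0.0504 -0.1714]
```

Call:
{"fn": "carry_out", "kwargs": {"motion": [[[3, -12, -1], [0, 0, 0], 0.45], [[5, -16, -1], [0, 0, 0], 0.45], [[5, -16, -1], [0, 0, 0], 0.45], [[5, -16, 0], [0, 0, 0], 0.45], [[5, -16, 0], [0, 0, 0], 0.45], [[5, -16, 0], [0, 0, 0], 0.45], [[4, -12, 0], [0, 0, 0], 0.45], [[2, -8, 0], [0, 0, 0], 0.45]]}}

```text
time: 4.35
ee_pos: [0.5657, 0.0884, 0.0089]
tcp_rot: [[0.275, -0.959, 0.062], [-0.93, -0.282, -0.237], [0.245, 0.007, -0.97]]
force: [-0.3, 2.0, -1.1]
width: 0.0471
```

```bash
python3 st.py; python3 dish.py; python3 - <<'E'
from station import env;import pickle,cv2
from h import *
g=env.get_image("wrist");cv2.imwrite("pics/f1.png",g["frame"][:,:,::-1])
g=env.get_image("scene");crop(g,250,100,450,250,4,"pics/f2.png")
E
```

```text
t 4.35 p [0.5657 0.0884 0.0089] xyaw -73.5 z [ 0.062 -0.237 -0.97 ] w 0.0471 F [-0.3  2.  -1.1] M [1.02 0.25 0.04] q [ 0.64  0.06 -0.41  0.25 -1.2  -0.46]
dish [0.5838 0.0289] r 0.061 tool-dish [-0.0181  0.0585] to target [ 0.0136 -0.0561]
```

View pics/f1.png

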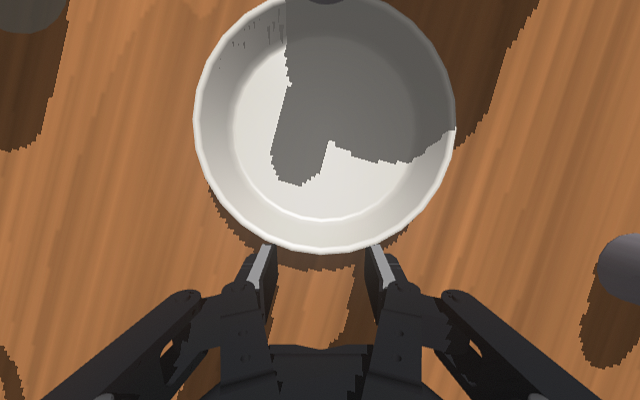

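View pics/f2.png

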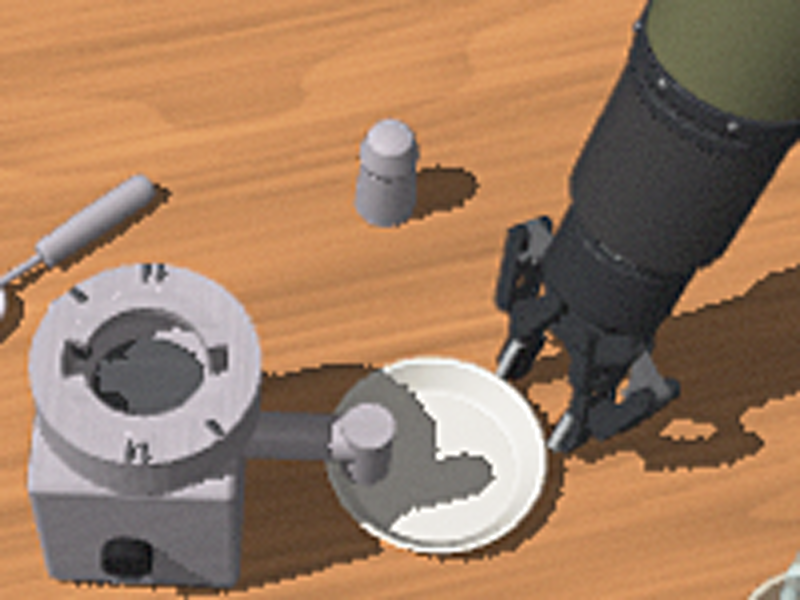

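Call:
{"fn": "carry_out", "kwargs": {"motion": [[[2, -8, -1], [0, 0, 0], 0.45], [[3, -10, -1], [0, 0, 0], 0.45], [[3, -10, 0], [0, 0, 0], 0.45], [[3, -9, 0], [0, 0, 0], 0.45], [[2, -7, 0], [0, 0, 0], 0.45], [[1, -5, 0], [0, 0, 0], 0.45], [[0, -2, 0], [0, 0, 0], 0.45], [[0, 0, 0], [0, 0, 0], 0.45]]}}

```text
time: 5.17
ee_pos: [0.5817, 0.0358, 0.0075]
tcp_rot: [[0.277, -0.959, 0.065], [-0.929, -0.285, -0.235], [0.244, 0.005, -0.97]]
force: [-0.5, 2.7, 0.7]
width: 0.0472
```

```bash
python3 st.py; python3 - <<'E'
from station import env;import pickle,cv2
from h import *
g=env.get_image("scene");crop(g,250,100,450,250,4,"pics/g2.png");pickle.dump(g,open("g.pkl","wb"))
w=env.get_image("wrist");cv2.imwrite("pics/g1.png",w["frame"][:,:,::-1]);pickle.dump(w,open("gw.pkl","wb"))
E
```

```text
t 5.17 p [0.5817 0.0358 0.0075] xyaw -73.4 z [ 0.065 -0.235 -0.97 ] w 0.0472 F [-0.5  2.7  0.7] M [ 1.18  0.25 -0.01] q [ 0.55  0.07 -0.41  0.26 -1.17 -0.37]
```

View pics/g2.png

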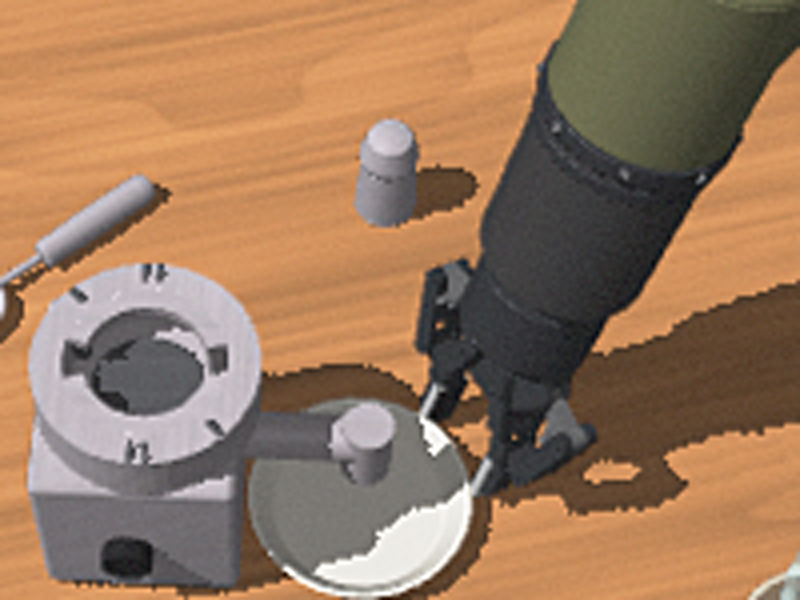

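View pics/g1.png

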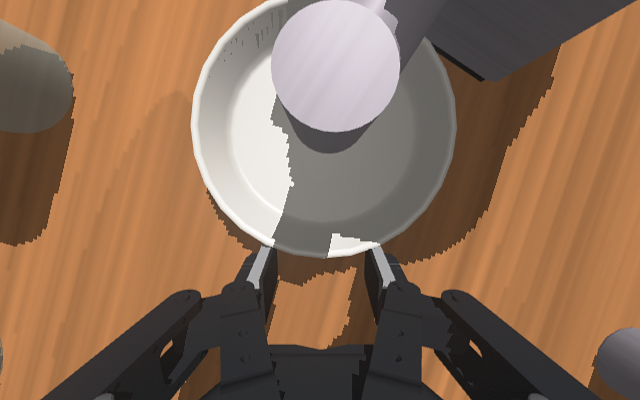

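```bash
python3 - <<'E'
import pickle;from h import *
g=pickle.load(open("g.pkl","rb"));w=pickle.load(open("gw.pkl","rb"))
print(circ([onz(g,(x+.5)/4-.5+250,(y+.5)/4-.5+100,.022) for x,y in((249,490),(265,540),(300,578),(365,598),(430,580),(474,510),(300,418),(350,399),(255,460))]))
print(circ([onz(w,x,y,.022) for x,y in((191,120),(457,125),(325,257),(225,211),(425,206),(205,60),(440,60))]))
print("nozzle top",onz(w,336,66,.1))
E
```

```text
(array([ 0.60283235, -0.02845445]), np.float64(0.06389797890307346))
(array([ 0.60085906, -0.02889585]), np.float64(0.06397328424351759))
nozzle top [ 0.59838394 -0.02651998  0.1       ]
```

The dish is at about (0.601, -0.028), within 4 mm of the spout drop at (0.598, -0.027). I'll back off, raise the tool and go to the lid.

Call:
{"fn": "carry_out", "kwargs": {"motion": [[[-3, 12, 0], [0, 0, 0], 0.45], [[-5, 20, 5], [0, 0, 0], 0.4], [[-5, 20, 25], [0.04, 0.01, 0], 0.2], [[-2, 6, 40], [0.05, 0.015, -0.03], 0], [[0, 0, 41], [0.05, 0.015, -0.06], 0], [[0, 0, 41], [0.05, 0.015, -0.06], 0], [[0, 0, 41], [0.05, 0.01, -0.06], 0], [[0, 0, 41], [0, 0, -0.06], 0]]}}

```text
time: 5.93
ee_pos: [0.5536, 0.0985, 0.2352]
tcp_rot: [[0.024, -0.999, -0.049], [-1.0, -0.024, 0.005], [-0.006, 0.049, -0.999]]
force: [1.0, 1.1, -0.0]
width: 0.0853
```

```bash
python3 st.py
```

```text
t 5.93 p [0.5536 0.0985 0.2352] xyaw -88.6 z [-0.049  0.005 -0.999] w 0.0853 F [ 1.   1.1 -0. ] M [ 0.09 -0.3   0.01] q [ 0.51 -0.02  0.04 -0.03 -1.67 -0.49]
```

Call:
{"fn": "carry_out", "kwargs": {"motion": [[[0, -15, 35], [0, -0.025, -0.06], 0], [[0, -36, 20], [-0.005, -0.025, -0.06], 0], [[0, -40, 0], [0, 0, -0.06], 0], [[0, -40, 0], [0, 0, -0.06], 0], [[0, -40, 0], [0, 0, -0.06], 0], [[0, -40, 0], [0, 0, -0.06], 0], [[0, -40, 0], [0, 0, -0.06], 0], [[0, -40, 0], [0, 0, -0.06], 0]]}}

```text
time: 6.6
ee_pos: [0.5534, -0.1925, 0.3085]
tcp_rot: [[-0.449, -0.893, 0.025], [-0.894, 0.449, 0.0], [-0.011, -0.022, -1.0]]
force: [0.7, -0.5, 1.4]
width: 0.0851
```

Call:
{"fn": "carry_out", "kwargs": {"motion": [[[0, -40, 0], [0, 0, -0.06], 0], [[0, -40, 0], [0, 0, -0.06], 0], [[0, -30, 0], [0, 0, -0.06], 0], [[0, -20, 0], [0, 0, -0.06], 0], [[0, -4, -25], [0, 0, 0], 0], [[0, 0, -30], [0, 0, 0], 0], [[0, 0, -30], [0, 0, 0], 0], [[0, 0, 0], [0, 0, 0], 0]]}}

```text
time: 7.27
ee_pos: [0.5511, -0.3366, 0.2186]
tcp_rot: [[-0.666, -0.746, 0.018], [-0.746, 0.666, -0.006], [-0.007, -0.018, -1.0]]
force: [0.1, 0.3, -1.5]
width: 0.0853
```

```bash
python3 st.py; python3 - <<'E'
from station import env;import pickle,cv2
w=env.get_image("wrist");cv2.imwrite("pics/h1.png",w["frame"][:,:,::-1]);pickle.dump(w,open("hw.pkl","wb"))
E
```

```text
t 7.27 p [ 0.5511 -0.3366  0.2186] xyaw -131.8 z [ 0.018 -0.006 -1.   ] w 0.0853 F [ 0.1  0.3 -1.5] M [ 0.11  0.07 -0.01] q [-0.24  0.14  0.17  0.   -1.58 -0.49]
```

View pics/h1.png

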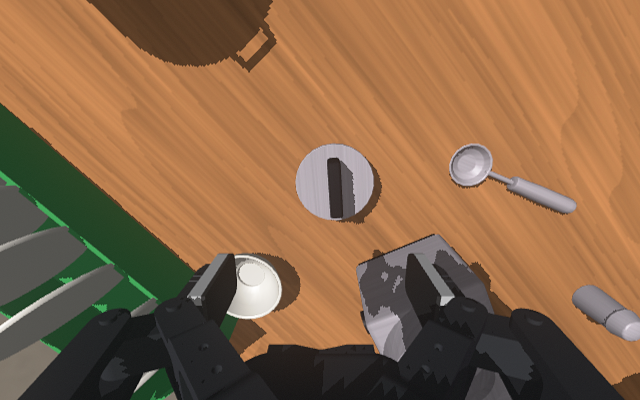

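```bash
cat > lid.py <<'E'
import pickle,sys;from h import *
w=pickle.load(open(sys.argv[1],"rb"));x0,y0,x1,y1=map(int,sys.argv[2:6]);dz=float(sys.argv[6]) if len(sys.argv)>6 else 0
im=w["frame"];v=im.max(2).astype(int);sub=np.zeros(v.shape,'uint8');sub[y0:y1,x0:x1]=(v[y0:y1,x0:x1]<70)
c=max(cv2.findContours(sub,0,1)[0],key=cv2.contourArea)[:,0]
P=np.array([onz(w,*p,.065+dz)[:2] for p in c]);r=cv2.minAreaRect((P*1000).astype('float32'));b=cv2.boxPoints(r)
e=sorted([(np.linalg.norm(b[1]-b[0]),b[1]-b[0]),(np.linalg.norm(b[2]-b[1]),b[2]-b[1])],key=lambda t:t[0])
print("bar rect (mm, at top z)",np.round(r[0],1),np.round([e[0][0],e[1][0]],1),"yaw",np.degrees(np.arctan2(e[1][1][1],e[1][1][0])).round(1))
hsv=cv2.cvtColor(im,cv2.COLOR_RGB2HSV);m=np.zeros_like(sub);m[y0:y1,x0:x1]=((hsv[...,1]<60)&(v>100))[y0:y1,x0:x1]
c=max(cv2.findContours(m,0,1)[0],key=cv2.contourArea);c=cv2.convexHull(c)[:,0]
print("disc",circ([onz(w,*p,.03+dz) for p in c]))
E
python3 lid.py hw.pkl 290 138 380 225; python3 - <<'E'
import pickle;from h import *
w=pickle.load(open("hw.pkl","rb"));crop(w,280,130,390,230,6,"pics/h2.png")
E
```

```text
bar rect (mm, at top z) [ 545.6 -325.1] [13.6 64.8] yaw 52.3
disc (array([ 0.54751674, -0.32276091]), np.float64(0.04574793702913122))
```

View pics/h2.png

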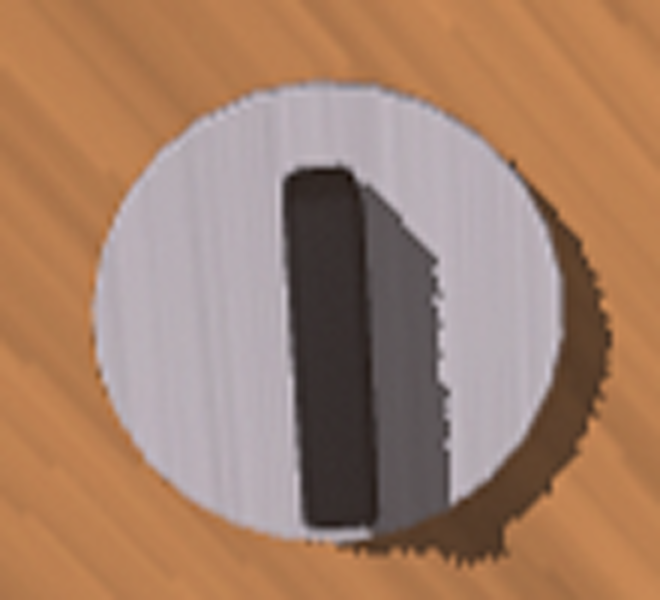

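Call:
{"fn": "carry_out", "kwargs": {"motion": [[[-1, 5, -20], [0.003, 0.009, 0.025], 0], [[-1, 5, -35], [0.003, 0.009, 0.025], 0], [[-1, 3, -35], [0, 0, 0], 0], [[0, 0, -35], [0, 0, 0], 0], [[0, 0, -20], [0, 0, 0], 0], [[0, 0, 0], [0, 0, 0], 0], [[0, 0, 0], [0, 0, 0], 0], [[0, 0, 0], [0, 0, 0], 0]]}}

```text
time: 7.98
ee_pos: [0.557, -0.3232, 0.0959]
tcp_rot: [[-0.621, -0.784, 0.023], [-0.784, 0.62, -0.017], [-0.001, -0.029, -1.0]]
force: [-0.0, 0.9, 0.5]
width: 0.0854
```

```bash
python3 st.py; python3 - <<'E'
from station import env;import pickle,cv2
w=env.get_image("wrist");cv2.imwrite("pics/i1.png",w["frame"][:,:,::-1]);pickle.dump(w,open("iw.pkl","wb"))
E
python3 lid.py iw.pkl 250 140 400 310
```

```text
t 7.98 p [ 0.557  -0.3232  0.0959] xyaw -128.4 z [ 0.023 -0.017 -1.   ] w 0.0854 F [-0.   0.9  0.5] M [0.04 0.07 0.02] q [-0.21  0.15 -0.04  0.01 -1.35 -0.46]
bar rect (mm, at top z) [ 545.2 -325.2] [13.3 65.8] yaw 51.9
disc (array([ 0.54724615, -0.32295633]), np.float64(0.04563905028821365))
```

View pics/i1.png

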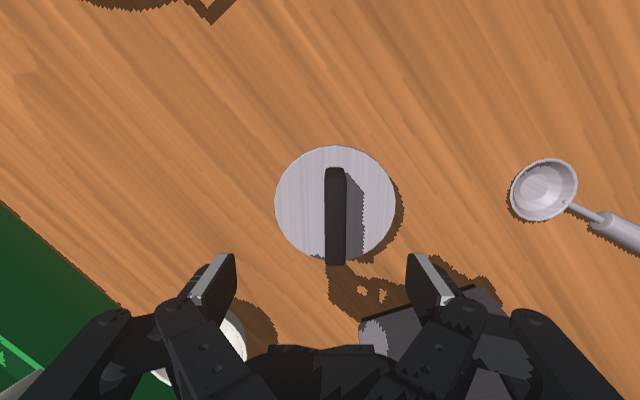

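Call:
{"fn": "carry_out", "kwargs": {"motion": [[[-5, 0, 0], [0.01, 0.012, 0], 0], [[-5, 0, -10], [0.007, 0.011, 0], 0], [[0, 0, -15], [0, 0, 0], 0], [[0, 0, -15], [0, 0, 0], 0], [[0, 0, -10], [0, 0, 0], 0], [[0, 0, 0], [0, 0, 0], 0], [[0, 0, 0], [0, 0, 0], 0], [[0, 0, 0], [0, 0, 0], 0]]}}

```text
time: 8.7
ee_pos: [0.5488, -0.3251, 0.0497]
tcp_rot: [[-0.621, -0.783, 0.009], [-0.784, 0.621, -0.002], [-0.004, -0.008, -1.0]]
force: [-0.2, -0.3, -0.0]
width: 0.0859
```

```bash
python3 st.py
```

```text
t 8.7 p [ 0.5488 -0.3251  0.0497] xyaw -128.4 z [ 0.009 -0.002 -1.   ] w 0.0859 F [-0.2 -0.3 -0. ] M [ 0.    0.06 -0.03] q [-0.22  0.18 -0.09  0.   -1.29 -0.45]
```

Call:
{"fn": "carry_out", "kwargs": {"motion": [[[-1, 2, -7], [0, 0.005, 0], 0], [[-1, 0, -5], [0, 0.004, 0], 0], [[0, 0, 0], [0, 0, 0], 0.5], [[0, 0, 0], [0, 0, 0], 0.7], [[0, 0, 0], [0, 0, 0], 0.8], [[0, 0, 0], [0, 0, 0], 1], [[0, 0, 0], [0, 0, 0], 1], [[0, 0, 0], [0, 0, 0], 1]], "force": 60}}

```text
time: 9.37
ee_pos: [0.5477, -0.3231, 0.0387]
tcp_rot: [[-0.621, -0.784, 0.002], [-0.784, 0.621, -0.003], [0.002, -0.003, -1.0]]
force: [4.4, -2.7, -2.1]
width: 0.0128
```

```bash
python3 st.py;python3 - <<'E'
from station import env;import pickle,cv2
w=env.get_image("wrist");cv2.imwrite("pics/j1.png",w["frame"][:,:,::-1]);pickle.dump(w,open("jw.pkl","wb"))
E
```

```text
t 9.37 p [ 0.5477 -0.3231  0.0387] xyaw -128.4 z [ 0.002 -0.003 -1.   ] w 0.0128 F [ 4.4 -2.7 -2.1] M [-0.21 -0.79  0.01] q [-0.22  0.19 -0.11  0.   -1.27 -0.45]
```

View pics/j1.png

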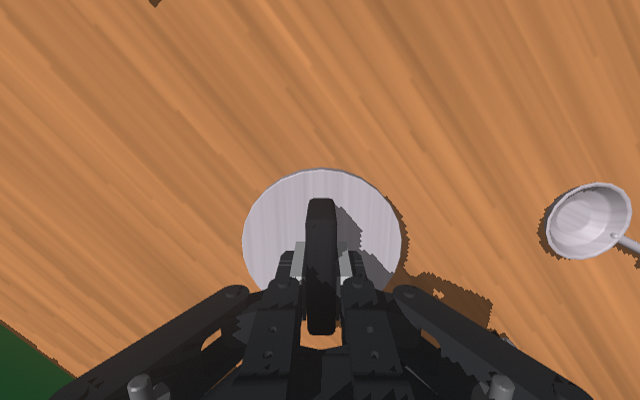

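The lid is gripped, with an opening of 12.8 mm. I'll measure where its axis lies in the tool frame from the visible disc edge.

```bash
cat > ax.py <<'E'
import pickle,sys;from h import *
from station import env
# disc-top edge visible, camera wrist; lid top at height tcp z-.0087
w=pickle.load(open(sys.argv[1],"rb"));s=env.observe();p=s["ee_pos"];R=s["tcp_rot"]
im=w["frame"];hsv=cv2.cvtColor(im,cv2.COLOR_RGB2HSV);v=im.max(2)
m=((hsv[...,1]<45)&(v>100)).astype('uint8');n=np.zeros_like(m);n[150:262,220:425]=m[150:262,220:425]
c=max(cv2.findContours(n,0,1)[0],key=cv2.contourArea);h=cv2.convexHull(c)[:,0]
h=np.array([q for q in h if q[1]<258])
P=np.array([onz(w,*q,p[2]-.0087)-p for q in h])@R
C,r=circ(P);print(len(h),"lid axis in tool xy",C.round(4),"r",r.round(4))
E
python3 ax.py jw.pkl
```

```text
35 lid axis in tool xy [ 0.0006 -0.0004] r 0.0454
```

Call:
{"fn": "carry_out", "kwargs": {"motion": [[[0, 0, 15], [0, 0, 0], 1], [[0, 0, 30], [0, 0, 0], 1], [[0, 0, 35], [0, 0, 0], 1], [[0, 0, 35], [0, 0, 0], 1], [[0, 0, 35], [0, 0, 0], 1], [[0, 5, 35], [0, 0, 0.05], 1], [[1, 20, 10], [0, 0, 0.05], 1], [[2, 25, 0], [0, 0, 0.05], 1]]}}

```text
time: 10.08
ee_pos: [0.5439, -0.2729, 0.235]
tcp_rot: [[-0.499, -0.867, -0.012], [-0.867, 0.499, -0.0], [0.006, 0.01, -1.0]]
force: [0.3, 0.0, -2.8]
width: 0.0131
```

```bash
python3 st.py
```

```text
t 10.08 p [ 0.5439 -0.2729  0.235 ] xyaw -119.9 z [-0.012 -0.    -1.   ] w 0.0131 F [ 0.3  0.  -2.8] M [ 0.05 -0.12  0.02] q [-0.14  0.07  0.12  0.   -1.63 -0.39]
```

Call:
{"fn": "carry_out", "kwargs": {"motion": [[[3, 25, 0], [0, 0, 0.04], 1], [[4, 25, 0], [0, -0.004, 0.04], 1], [[4, 25, 0], [0, -0.004, 0.04], 1], [[4, 25, 0], [0, -0.004, 0.04], 1], [[3, 15, 0], [0, 0, 0.03], 1], [[0, 0, 0], [0, 0, 0], 1], [[0, 0, 0], [0, 0, 0], 1], [[0, 0, 0], [0, 0, 0], 1]]}}

```text
time: 10.75
ee_pos: [0.5622, -0.1487, 0.2364]
tcp_rot: [[-0.312, -0.95, 0.005], [-0.95, 0.312, 0.002], [-0.003, -0.004, -1.0]]
force: [-0.7, -0.2, -1.7]
width: 0.0132
```

```bash
python3 st.py; python3 - <<'E'
from station import env;import pickle,cv2
from h import *
d={}
for n in("scene","side","wrist"):
    d[n]=env.get_image(n)
pickle.dump(d,open("k.pkl","wb"))
crop(d["scene"],200,110,400,260,4,"pics/k1.png");crop(d["side"],280,100,440,260,4,"pics/k2.png");cv2.imwrite("pics/k3.png",d["wrist"]["frame"][:,:,::-1])
E
```

```text
t 10.75 p [ 0.5622 -0.1487  0.2364] xyaw -108.2 z [ 0.005  0.002 -1.   ] w 0.0132 F [-0.7 -0.2 -1.7] M [-0.02  0.01 -0.03] q [ 0.09 -0.01  0.04 -0.   -1.62 -0.4 ]
```

View pics/k1.png

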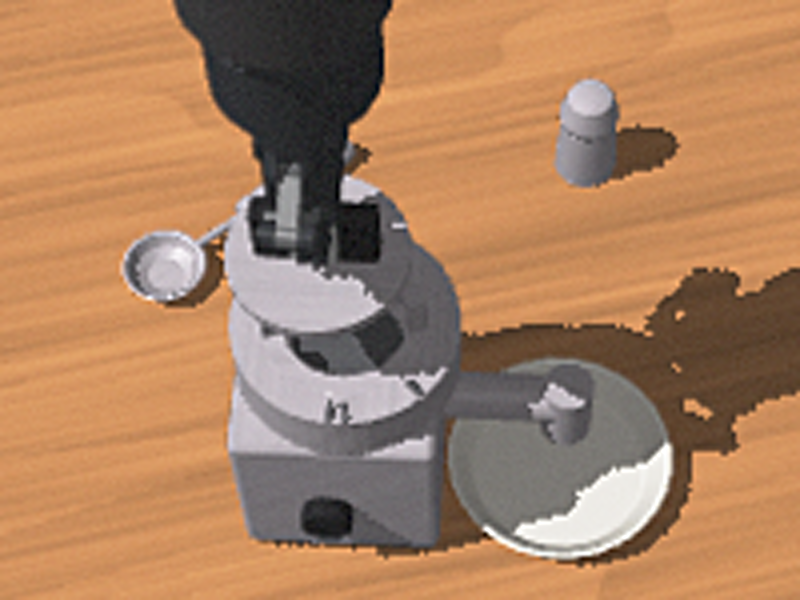

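View pics/k2.png

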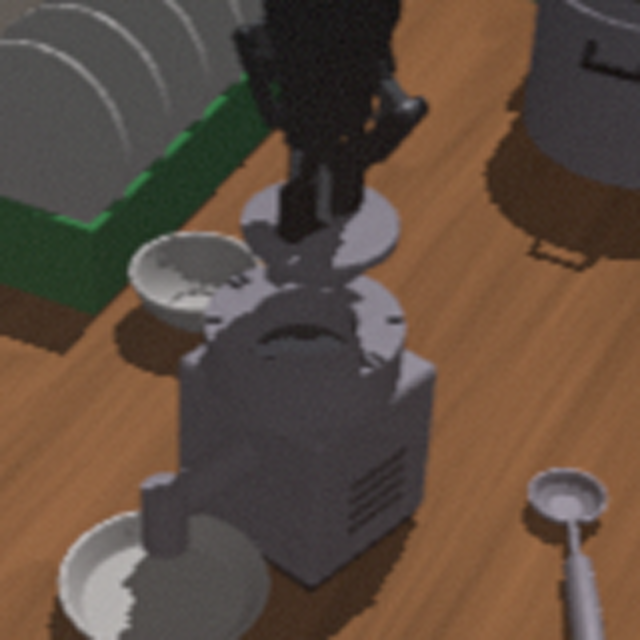

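View pics/k3.png

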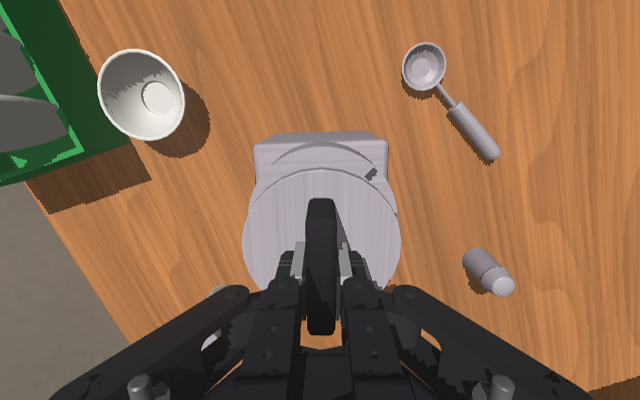

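```bash
python3 - <<'E'
import pickle;from h import *
d=pickle.load(open("k.pkl","rb"));z=.2364-.0087
for n,o,A in(("scene",(200,110),((226,245),(233,277),(250,305),(285,326),(330,332),(370,318),(400,280),(411,240))),("side",(280,100),((241,225),(400,230),(260,197),(375,190),(392,205),(385,258),(360,272),(248,208)))):
    C,r=circ([onz(d[n],(x+.5)/4-.5+o[0],(y+.5)/4-.5+o[1],z) for x,y in A]);print(n,"lid",C.round(4),r.round(4),"minus tcp",(C-[.5622,-.1487]).round(4))
E
python3 - <<'E'
import pickle
d=pickle.load(open("k.pkl","rb"));pickle.dump(d["wrist"],open("kw.pkl","wb"))
E
python3 ax.py kw.pkl
```

```text
scene lid [ 0.5653 -0.1493] 0.0444 minus tcp [ 0.0031 -0.0006]
side lid [ 0.5569 -0.1467] 0.0467 minus tcp [-0.0053  0.002 ]
8 lid axis in tool xy [ 0.0193 -0.0007] r 0.0493
```

Call:
{"fn": "carry_out", "kwargs": {"motion": [[[1, 4, 0], [0, 0.002, 0.015], 1], [[1, 4, 0], [0, 0.002, 0.015], 1], [[0, 0, -12], [0, 0, 0.005], 1], [[0, 0, -12], [0, 0, 0], 1], [[0, 0, -8], [0, 0, 0], 1], [[0, 0, 0], [0, 0, 0], 1], [[0, 0, 0], [0, 0, 0], 1], [[0, 0, 0], [0, 0, 0], 1]]}}

```text
time: 11.57
ee_pos: [0.563, -0.1428, 0.1985]
tcp_rot: [[-0.281, -0.96, -0.004], [-0.96, 0.281, 0.002], [-0.001, 0.004, -1.0]]
force: [-0.6, -0.7, -2.1]
width: 0.0128
```

```bash
python3 st.py; python3 - <<'E'
from station import env;import pickle,cv2
from h import *
d={}
for n in("scene","side"):
    d[n]=env.get_image(n)
pickle.dump(d,open("l.pkl","wb"))
crop(d["scene"],230,130,340,240,5,"pics/l1.png");crop(d["side"],310,130,410,230,5,"pics/l2.png")
E
```

```text
t 11.57 p [ 0.563  -0.1428  0.1985] xyaw -106.3 z [-0.004  0.002 -1.   ] w 0.0128 F [-0.6 -0.7 -2.1] M [-0.03 -0.02  0.08] q [ 0.1  -0.01 -0.02 -0.   -1.56 -0.38]
```

View pics/l1.png

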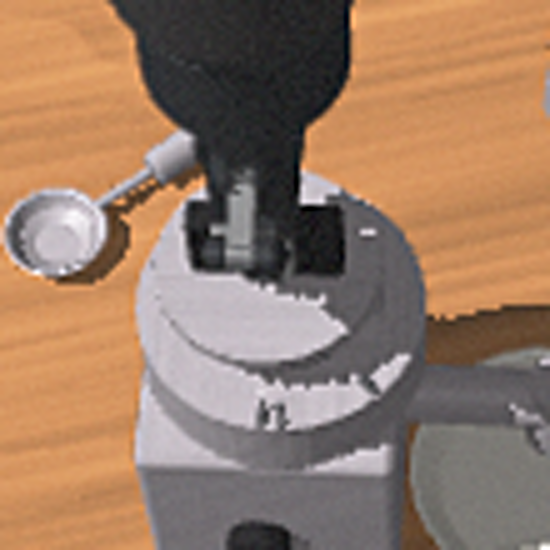

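View pics/l2.png

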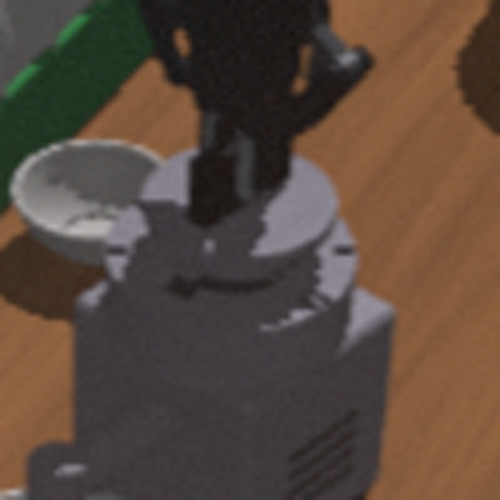

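Call:
{"fn": "carry_out", "kwargs": {"motion": [[[2, 2, 0], [0, 0, 0], 1], [[1, 1, 0], [0, 0, 0], 1], [[0, 0, -5], [0, 0, 0], 1], [[0, 0, -5], [0, 0, 0], 1], [[0, 0, 0], [0, 0, 0], 1], [[0, 0, 0], [0, 0, 0], 1], [[0, 0, 0], [0, 0, 0], 1], [[0, 0, 0], [0, 0, 0], 1]]}}

```text
time: 12.33
ee_pos: [0.5671, -0.1397, 0.1899]
tcp_rot: [[-0.281, -0.96, -0.0], [-0.96, 0.281, 0.002], [-0.002, 0.001, -1.0]]
force: [0.6, 0.3, -1.8]
width: 0.0126
```

```bash
python3 st.py
```

```text
t 12.33 p [ 0.5671 -0.1397  0.1899] xyaw -106.3 z [-0.     0.002 -1.   ] w 0.0126 F [ 0.6  0.3 -1.8] M [ 0.01  0.01 -0.01] q [ 0.1  -0.   -0.03 -0.   -1.54 -0.38]
```

Call:
{"fn": "carry_out", "kwargs": {"motion": [[[-2, 0, 0], [0, 0, 0], 1], [[0, 0, 0], [0, 0, 0], 1], [[0, 0, -4], [0, 0, 0], 1], [[0, 0, -4], [0, 0, 0], 1], [[0, 0, -3], [0, 0, 0], 1], [[0, 0, 0], [0, 0, 0], 1], [[0, 0, 0], [0, 0, 0], 1], [[0, 0, 0], [0, 0, 0], 1]]}}

```text
time: 13.0
ee_pos: [0.5648, -0.1397, 0.1774]
tcp_rot: [[-0.281, -0.96, -0.0], [-0.96, 0.281, 0.002], [-0.002, 0.001, -1.0]]
force: [0.7, -0.1, -1.6]
width: 0.0131
```

```bash
python3 st.py
```

```text
t 13.0 p [ 0.5648 -0.1397  0.1774] xyaw -106.3 z [-0.     0.002 -1.   ] w 0.0131 F [ 0.7 -0.1 -1.6] M [-0.02 -0.02 -0.07] q [ 0.1  -0.01 -0.06 -0.   -1.52 -0.39]
```

It's in with no contact force and sits 1 mm or less above the seat. I'll press it down gently.

Call:
{"fn": "carry_out", "kwargs": {"motion": [[[0, 0, -2], [0, 0, 0], 1], [[0, 0, -1], [0, 0, 0], 1], [[0, 0, -1], [0, 0, 0], 1], [[0, 0, -1], [0, 0, 0], 1], [[0, 0, -1], [0, 0, 0], 1], [[0, 0, -1], [0, 0, 0], 1], [[0, 0, -1], [0, 0, 0], 1], [[0, 0, -1], [0, 0, 0], 1]]}}

```text
time: 13.67
ee_pos: [0.5655, -0.1399, 0.1766]
tcp_rot: [[-0.279, -0.96, 0.007], [-0.96, 0.279, -0.001], [-0.001, -0.007, -1.0]]
force: [-3.6, 2.0, 6.0]
width: 0.0127
```

```bash
python3 st.py; python3 - <<'E'
from station import env;import pickle,cv2
from h import *
g=env.get_image("side");crop(g,310,130,410,230,5,"pics/m2.png")
g=env.get_image("scene");crop(g,230,130,340,240,5,"pics/m1.png")
E
```

```text
t 13.67 p [ 0.5655 -0.1399  0.1766] xyaw -106.2 z [ 0.007 -0.001 -1.   ] w 0.0127 F [-3.6  2.   6. ] M [ 0.79  1.42 -0.05] q [ 0.1  -0.01 -0.07  0.   -1.51 -0.39]
```

View pics/m2.png

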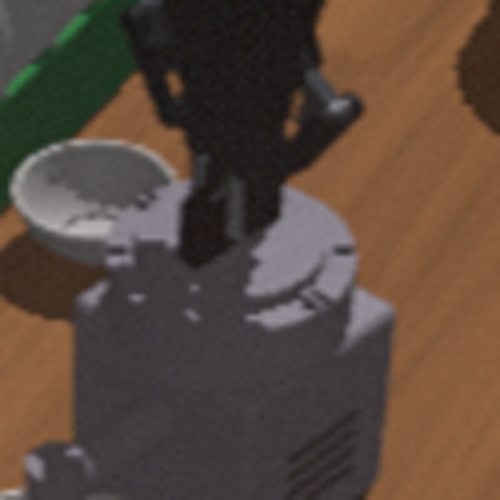

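View pics/m1.png

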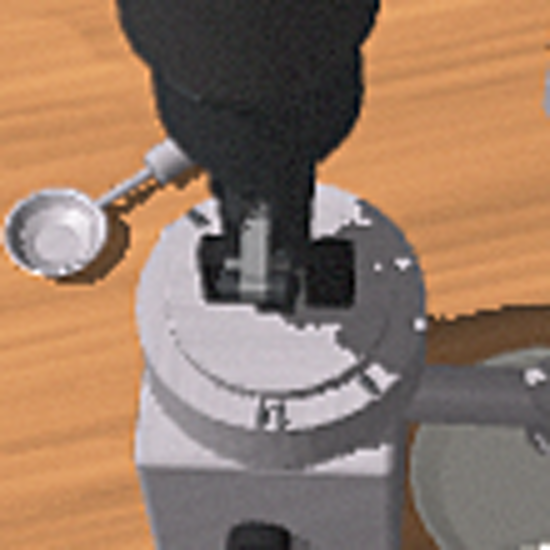

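Seated: TCP z is 0.1766, as predicted, and the disc lies flat on the collar in both views. Now I'll twist it clockwise in steps.

Call:
{"fn": "carry_out", "kwargs": {"motion": [[[0, 0, 0], [0, 0, -0.05], 1], [[0, 0, 0], [0, 0, -0.05], 1], [[0, 0, 0], [0, 0, -0.05], 1], [[0, 0, 0], [0, 0, -0.05], 1], [[0, 0, 0], [0, 0, -0.05], 1], [[0, 0, 0], [0, 0, -0.05], 1], [[0, 0, 0], [0, 0, -0.05], 1], [[0, 0, 0], [0, 0, 0], 1]]}}

```text
time: 14.43
ee_pos: [0.5654, -0.1419, 0.1766]
tcp_rot: [[-0.605, -0.797, 0.006], [-0.797, 0.605, -0.007], [0.002, -0.009, -1.0]]
force: [-1.1, 1.9, 2.1]
width: 0.0131
```

```bash
python3 st.py
```

```text
t 14.43 p [ 0.5654 -0.1419  0.1766] xyaw -127.2 z [ 0.006 -0.007 -1.   ] w 0.0131 F [-1.1  1.9  2.1] M [ 0.93  0.61 -0.03] q [ 0.1  -0.01 -0.07  0.01 -1.51 -0.75]
```

Call:
{"fn": "carry_out", "kwargs": {"motion": [[[0, 1, -0.5], [0, 0, -0.05], 1], [[0, 0.5, -0.5], [0, 0, -0.06], 1], [[0, 0, 0], [0, 0, -0.06], 1], [[0, 0, 0], [0, 0, -0.06], 1], [[0, 0, 0], [0, 0, -0.06], 1], [[0, 0, 0], [0, 0, -0.06], 1], [[0, 0, 0], [0, 0, -0.05], 1], [[0, 0, 0], [0, 0, 0], 1]]}}

```text
time: 15.1
ee_pos: [0.5641, -0.1404, 0.1767]
tcp_rot: [[-0.869, -0.495, 0.001], [-0.495, 0.869, -0.008], [0.003, -0.008, -1.0]]
force: [-1.8, -0.2, 0.5]
width: 0.0129
```

```bash
python3 st.py; python3 - <<'E'
from station import env;import pickle,cv2
from h import *
d={n:env.get_image(n) for n in("side","scene","wrist")};pickle.dump(d,open("n.pkl","wb"))
crop(d["side"],310,130,410,230,5,"pics/n2.png");crop(d["scene"],230,130,390,250,5,"pics/n1.png");cv2.imwrite("pics/n3.png",d["wrist"]["frame"][:,:,::-1])
E
```

```text
t 15.1 p [ 0.5641 -0.1404  0.1767] xyaw -150.3 z [ 0.001 -0.008 -1.   ] w 0.0129 F [-1.8 -0.2  0.5] M [0.24 0.34 0.03] q [ 0.11 -0.01 -0.07  0.01 -1.51 -1.16]
```

View pics/n1.png

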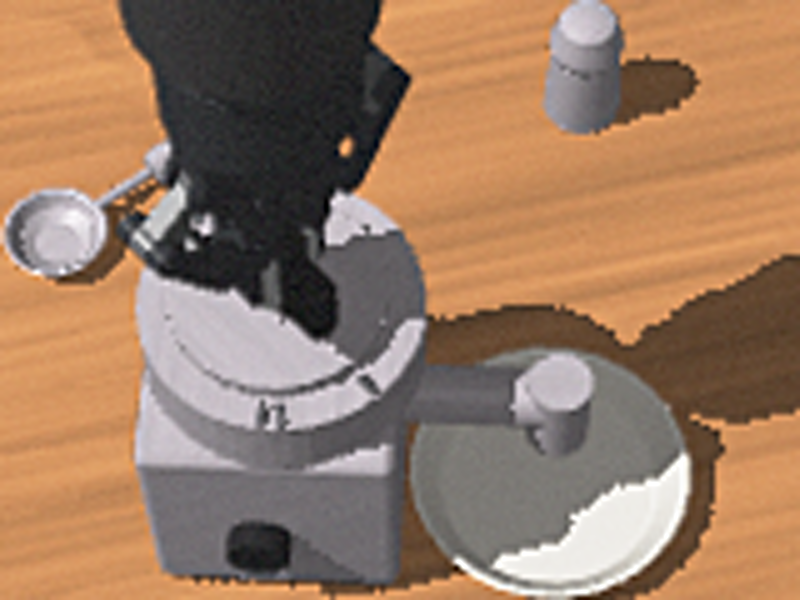

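View pics/n3.png

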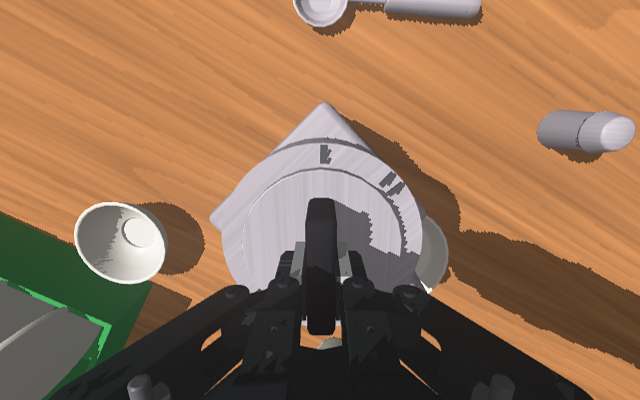

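View pics/n2.png

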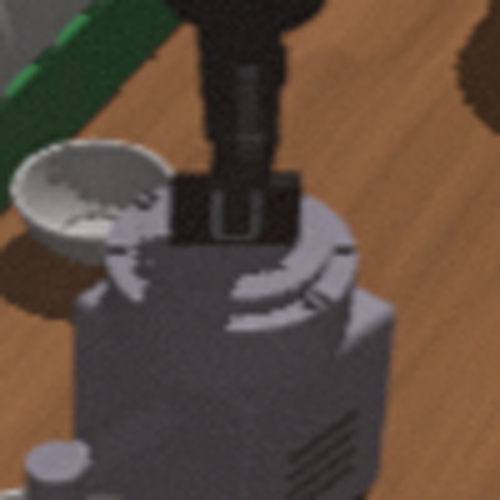

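In the wrist view the bar (column 320) points straight at the single rib (325,153), with the double rib well off at (390,183). I'll hold it for a call and check for drift.

Call:
{"fn": "carry_out", "kwargs": {"motion": [[[0, 0, -0.5], [0, 0, 0], 1], [[0, 0, -0.5], [0, 0, 0], 1], [[0, 0, 0], [0, 0, 0], 1], [[0, 0, 0], [0, 0, 0], 1], [[0, 0, 0], [0, 0, 0], 1], [[0, 0, 0], [0, 0, 0], 1], [[0, 0, 0], [0, 0, 0], 1], [[0, 0, 0], [0, 0, 0], 1]]}}

```text
time: 15.92
ee_pos: [0.5643, -0.1405, 0.1766]
tcp_rot: [[-0.865, -0.501, 0.002], [-0.501, 0.865, -0.008], [0.002, -0.008, -1.0]]
force: [-1.9, 0.7, 2.9]
width: 0.0131
```

```bash
python3 st.py; python3 - <<'E'
from station import env;import cv2,pickle
from h import *
g=env.get_image("wrist");cv2.imwrite("pics/o3.png",g["frame"][:,:,::-1])
s=env.get_image("scene");cv2.imwrite("pics/o1.png",s["frame"][:,:,::-1])
o=lambda x,y:onz(s,(x+.5)/5-.5+230,(y+.5)/5-.5+130,.022)
print("dish (n1 pts)",circ([o(*p) for p in((411,470),(420,430),(455,558),(520,590),(565,596),(650,555),(690,480),(670,400),(480,362))]))
E
python3 st.py
```

```text
t 15.92 p [ 0.5643 -0.1405  0.1766] xyaw -149.9 z [ 0.002 -0.008 -1.   ] w 0.0131 F [-1.9  0.7  2.9] M [ 0.53  0.66 -0.  ] q [ 0.11 -0.01 -0.07  0.01 -1.51 -1.15]
dish (n1 pts) (array([ 0.60078385, -0.02857179]), np.float64(0.06409359995961883))
t 16.02 p [ 0.5643 -0.1405  0.1766] xyaw -149.9 z [ 0.002 -0.008 -1.   ] w 0.0132 F [-2.5  1.   2.6] M [0.55 0.66 0.  ] q [ 0.11 -0.01 -0.07  0.01 -1.51 -1.15]
```

View pics/o3.png

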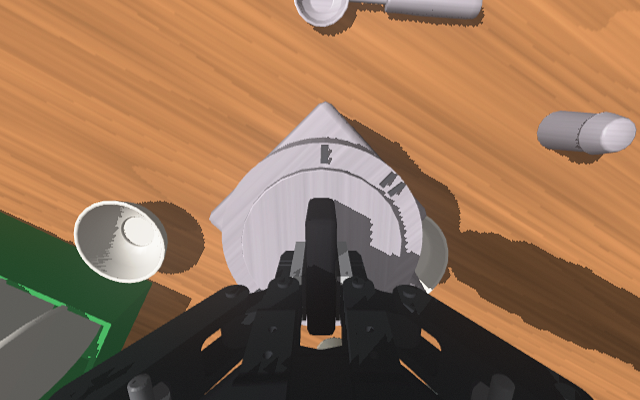

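View pics/o1.png

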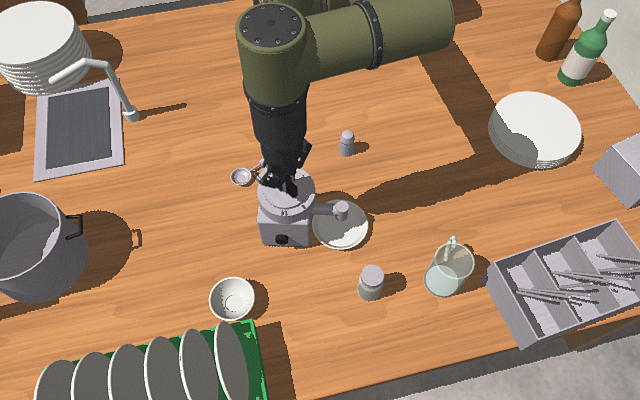

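Everything is steady. The handle has turned about 44° and still points at the rib, the dish is centred, and the bystanders haven't moved. Handing in.

```bash
python3 -c "
from station import env
print(env.finish_job())"; python3 st.py
```

```text
the job is handed in; nothing more can be done
None
the job is handed in; nothing more can be done
```

The dish is under the spout and the lid is held at the single rib. I handed the job in at about 16 s, with the lid still gripped at 60 N; no verdict was reported.

- **Dish:** I pushed it flat along the table with two spread fingertips. It ended at about (0.601, -0.028), within 4 mm of the spout drop (allowed 22 mm).
- **Lid:** I gripped it by the bar, lowered it through the gaps until it seated at the predicted height (TCP z 0.1766), and turned it 43.7° clockwise.
- **Last checks:**
  - The wrist picture shows the bar pointing at the single rib, well short of the double rib.
  - The pose held steady over the last 0.9 s, drifting 0.4°. The finger opening was 13 mm and the press about 3 N.
  - The bystanders look unmoved in the scene view; I judged that by eye and did not measure it.
- **What disagreed:**
  - The wrist moment about vertical read about 0, where the spring should give about 0.1 N m. I judged the spring wound from the turn angle only.
  - The scene and side cameras differed by 2–5 mm on the mill axis. I used roughly the average, and the fit went in without force.
  - One wrist-camera fit of the lid's axis in the gripper, taken over the mill, was 19 mm off. I discarded it because the mill was in the background; the earlier fit and the other views agreed with each other.

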